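# Start and close a cross-started pot lid on the phone assembly bench

## Robot

A 6-joint arm with a two-finger parallel gripper is mounted at the origin on the work surface. World frame = base frame: x ahead of the robot, y to its left, z up, the work surface at z = 0. Lengths are in m, angles in rad, forces in N, time in s.
With the tool pointing down it reaches from about 0.35 to 0.85 m from the base axis. Payload 8.1 kg.
Tool frame: the origin (TCP) lies midway between the tips of the shut fingers; the grasp point (between the pads) lies 19 mm behind it (manip.pinch_z is the distance from the TCP to the grasp point, in m); z points along the fingers, y is the line along which they close (so a half turn about z gives the same grasp; the last joint's range is limited). The gripper opens to 93 mm and grips with 3 to 60 N. Pads are 15 mm wide; open, the fingers measure 128 mm over their backs; the gripper's body (75 mm by 188 mm) begins 65 mm behind the grasp point.
Start: joints at [1.196, 0.13, 1.488, -0, 1.523, -0.085], TCP at [0.171, 0.575, 0.219] pointing down, gripper open.
Joint ranges: [-2.96, 2.96], [-0.89, 2.26], [0.02, 2.5], [-1.34, 4.48], [0, 2.73], [-2.66, 2.66]. Speed limits (rad/s): [2.39, 2.39, 2.79, 3.14, 3.14, 3.14].

## Interface

Orientations are given as a unit quaternion [x, y, z, w].
In Python, from bench import manip, eyes, ticket gives the robot as it stands. The module is installed in compiled form; this text tells all that it offers.
- The arm moves only by the tool servo_tool, never from a script. Its arguments are lists of equal length, an entry for each row: "offset": the shift along the tool's x, y, z in units of 30 mm (1.0 is 30 mm), a list of three; "turn": the turn about the tool's z in rad. A call has 1 to 10 rows; each row shifts and turns the commanded pose from where the row before left it, along the tool's axes as they then stand; what a row does not reach is not made up. A row lasts 1/8 s, in which the tool goes at most 62.5 mm and 10.7 degrees, less where a joint would pass 70% of its speed; a pose out of reach is approached as far as the arm can. A call is refused whole if a number of a shift passes 1 or a number of a turn 0.188, either way. A call with a gripper value outside its range is refused whole. "grip" is the opening, from 0 (shut) to 1 (fully open), set as the call begins (left out, the last holds). The fingers move at their own pace and stop on an object; "grip_force" is the grip in N (left out, the last holds). Time passes only in rows, so rows that do not move let the fingers close. It gives the time, the measured TCP pose, the force, the opening and the grip force at its end, in the units of the state.
- manip.state(): the state, without advancing time (a new reading comes with each control period).
- eyes.get_image(name): name is "scene" or "top" or "wrist"; returns (picture, depth): 420x560x3 uint8, red, green, blue; 420x560 float32, m along the optical axis (not along the pixel's ray), 0 where there is no reading.
- eyes.camera_params(name): a dict with "fx", "fy", "cx", "cy" (pixels), "R" (3x3) and "t" (3): a world point X has camera coordinates R X + t. Camera axes: x right, y down, z forward; pixel columns grow to the right and rows downward; lengths in m; the calibration is good to about 2 mm. A picture is of the moment at which its call begins: read the wrist's pose just before it. camera_params takes no time and is no camera call; for the wrist camera it gives the pose at the moment of the call.
- ticket.finish_job(): hands the job in; it is judged then, once.
The state is a dict: "clock": time; "qpos": joint angles; "dq": joint speeds; "joint_torque": joint torques, N m; "eef_pos": TCP position; "tool_rot": TCP orientation; "wrist_force": force on the tool from outside, world axes, zero at the start; "torque": the same for the moment, N m; "opening": finger opening in m; "grip_force": force on a finger pad.
Only numpy, scipy, OpenCV 4.12 (cv2) and the standard library are available. Lean on these libraries where they do the work, as an engineer would, in place of code of your own. Each camera call takes 0.05 s, during which the arm holds its last target. There are 200 camera calls.

## Task

The lid on the wide squat pot has been set down off its thread and sits high. Without lifting it off, turn it backward (counter-clockwise seen from above) until it drops into the thread start and sits down on the pot, then turn it forward (clockwise) to its stop, so that the fin on the lid points along the pot's ear. Leave the slim jar where it stands, let go and move clear.

Things in the scene. Friction and masses are not known exactly. Their poses are not given: they have to be found in the camera images.
- lid_grip (a point): Middle of the upright fin of the loose grey lid on the wide pot, on the lid's axis (z up). Lid 72 mm across, 20 mm high, about 0.12 kg; fin on top 44 mm long (x axis), 14 thick (y axis), 34 high. The point is 24 mm above the lid's flat top, 10 below the fin's top, 44 above its lower rim. Three hidden lugs now rest on the pot's thread ridges, so the lid sits 8 mm too high.
- pot: Wide squat white pot with a grey band, 76 mm across, fixed. Origin: centre of its underside, on the bench; z up along its axis. The lid's seat is 50 mm up: lid_grip is 94 mm above the origin with the lid down, 102 mm with it on the ridges. A small ear on its side, 14 mm wide, 58 mm from the axis to its end, 46 mm high, points along its x axis.
- seat (a point): Centre of the lid's seat on the pot; axes as the pot's. Angles: lid x from pot x, counter-clockwise from above. At first 15 to 38 degrees. At 57 to 82 the lid is free to drop 8 mm, by its weight if held loosely, or lowered or lightly pressed by a firm grip; back stop at 84. Once down it turns clockwise under the ridges (2 mm up-down, 1.5 mm sideways play), easily, to the end stop at 0.
- slim_jar: Look-alike to leave alone: loose slim white jar 46 mm across with a grey finned lid, 102 mm tall with its fin. Origin at the centre of its underside.
Things that resemble listed ones, but are neither listed nor needed, are in the scene too. Leave any blue, orange or purple look-alike of the part that bears lid_grip alone.

How it is judged:
By the outcome, as a careful person would: the job done as asked, in the order asked, and still so for the second after the job is handed in, with the robot touching nothing.
It also fails if it takes over 40 s, if anything falls off the work surface, if the arm or the gripper's body presses on something with over 40 N, if the wrist force passes 120 N, or if a joint passes its speed limit or range.

## Working session

There is one attempt and no reset: what is moved stays moved. The work goes in short steps, Python scripts to look and compute and a tool call to move; the robot and the scene stay as the last step left them, time stands still between calls to the robot, and variables do not carry over. Pictures are saved under pics/ and viewed, at most 10 in all, crops included, and the job is handed in when it is done.

Besides the shell and the picture viewer there is one more tool, called by a JSON object that holds its "api" and its "payload", one argument or row to a line. servo_tool: Moves the arm, as the interface text tells. Its arguments: {"type":"object","properties":{"offset":{"type":"array","items":{"type":"array","items":{"type":"number"}}},"turn":{"type":"array","items":{"type":"number"}},"grip":{"type":"number"},"grip_force":{"type":"number"}},"required":["offset","turn"]}

```bash
mkdir -p pics; cat > h.py <<'E'
import numpy as np, cv2
from bench import manip, eyes, ticket
def snap(n,f):
    im,d=eyes.get_image(n); cv2.imwrite(f'pics/{f}.png',im[:,:,::-1]); p=eyes.camera_params(n); np.savez(f'pics/{f}.npz',im=im,d=d,**{k:np.array(p[k]) for k in p}); return im,d,p
def ray(p,u,v,z):
    R=np.array(p['R']);t=np.array(p['t']);c=-R.T@t
    w=R.T@np.array([(u-p['cx'])/p['fx'],(v-p['cy'])/p['fy'],1]); return c+w*(z-c[2])/w[2]
def cloud(d,p):
    v,u=np.mgrid[:d.shape[0],:d.shape[1]]
    X=np.stack([(u-p['cx'])/p['fx']*d,(v-p['cy'])/p['fy']*d,d],-1)
    return (X-np.array(p['t']))@np.array(p['R'])
E
python3 - <<'E'
from h import *
s=manip.state();print(s['clock'],s['eef_pos'],s['tool_rot'],s['opening'],manip.pinch_z)
a=snap('top','top0')[0];b=snap('scene','sc0')[0]
cv2.imwrite('pics/both.png',np.hstack([cv2.resize(a,(400,300)),cv2.resize(b,(400,300))])[:,:,::-1])
E
```

```text
0.0 [0.17118768 0.57445354 0.21758968] [ 1.44360426e-01  9.89524735e-01 -9.03804743e-04 -2.20161932e-04] 0.0931539422920918 0.0188
```

View pics/top0.png

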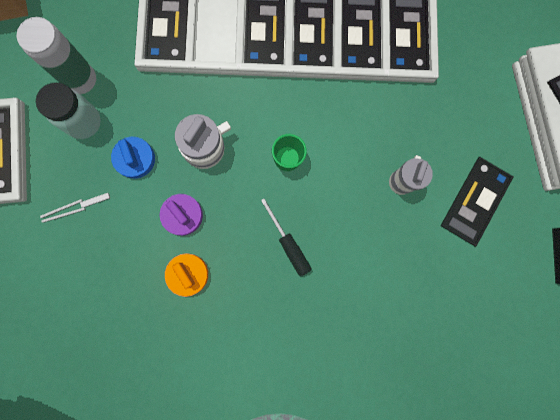

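View pics/sc0.png

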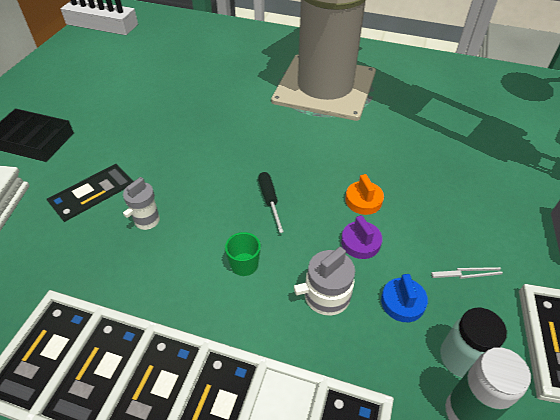

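The top view shows a grey finned lid on the wide banded pot at (199,135), with its ear at (224,127). The slim jar is at (412,175). Loose look-alike lids are blue (132,157), purple (181,214) and orange (186,274). The scene view puts the pot at (330,280) and the slim jar at (143,205). The pot at (199,135) fits the description: it is wide and banded, its lid is grey, and its ear lies clockwise of the fin.

```bash
python3 - <<'E'
from h import *
z=np.load('pics/top0.npz');p={k:z[k] for k in z};W=cloud(p['d'],p);im=p['im'].astype(int)
m=np.zeros((420,560),bool);m[100:180,165:245]=1
Z=W[...,2]
print(np.round(W[135,199],3),np.round(W[175,412],3))
sat=im.max(-1)-im.min(-1)
for a,b in ((.125,.15),(.095,.114),(.03,.05)):
    k=m&(Z>a)&(Z<b)&(sat<40); P=W[k]
    if k.sum()<5: print(a,'few');continue
    r=cv2.minAreaRect((P[:,:2]*1000).astype(np.float32)); print(a,k.sum(),np.median(P[:,2]),r, cv2.minEnclosingCircle((P[:,:2]*1000).astype(np.float32)))
print(np.histogram(Z[m&(sat<40)],bins=np.arange(0,.16,.006)))
c=p['im'][90:190,150:260]; z2=np.load('pics/sc0.npz'); c2=z2['im'][235:325,280:370]
cv2.imwrite('pics/crop.png',np.hstack([cv2.resize(c,(420,382),interpolation=2),cv2.resize(c2,(380,382),interpolation=2)])[:,:,::-1])
E
```

```text
[0.576 0.145 0.085] [ 0.524 -0.204  0.077]
0.125 few
0.095 318 0.11082190795347832 ((578.4744873046875, 150.30599975585938), (14.607291221618652, 43.4498405456543), 61.95228958129883) ((578.1486206054688, 149.61412048339844), 21.929954528808594)
0.03 307 0.04550423689287327 ((571.7285766601562, 131.87342834472656), (41.8033447265625, 95.52147674560547), 38.089332580566406) ((584.30078125, 141.72454833984375), 47.76316833496094)
(array([ 66,  20,  30,  40,  57,  38,  47, 145, 143,   9,  42,  41, 597,
       526,  27,  38,  36,  39, 238,   5,   0,   0,   0,   0,   0,   0]), array([0.   , 0.006, 0.012, 0.018, 0.024, 0.03 , 0.036, 0.042, 0.048,
       0.054, 0.06 , 0.066, 0.072, 0.078, 0.084, 0.09 , 0.096, 0.102,
       0.108, 0.114, 0.12 , 0.126, 0.132, 0.138, 0.144, 0.15 , 0.156]))
```

View pics/crop.png

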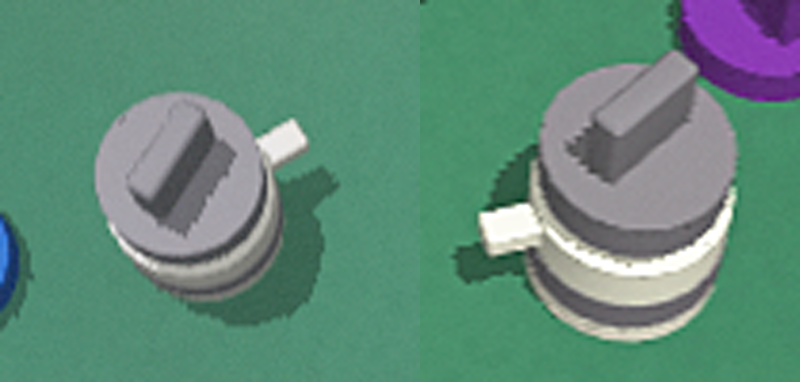

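The crop confirms it: a grey lid on the wide white pot with a grey band. The white ear points upper right, and the fin is about 25° counter-clockwise of it. Next I measure fin and ear precisely.

```bash
python3 - <<'E'
from h import *
for f,(r0,r1,c0,c1) in (('top0',(100,180,165,245)),('sc0',(240,320,285,365))):
    z=np.load(f'pics/{f}.npz');p={k:z[k] for k in z};W=cloud(p['d'],p);im=p['im'].astype(int);Z=W[...,2]
    m=np.zeros((420,560),bool);m[r0:r1,c0:c1]=1
    sat=im.max(-1)-im.min(-1)
    def q(k,n):
        P=W[k];xy=(P[:,:2]*1000).astype(np.float32);r=cv2.minAreaRect(xy)
        c=xy-xy.mean(0);w,v=np.linalg.eigh(c.T@c);a=np.degrees(np.arctan2(v[1,1],v[0,1]))%180
        print(f,n,k.sum(),'z',P[:,2].mean().round(4),'mean',xy.mean(0),'rect',np.round(r[0],1),np.round(r[1],1),round(r[2],1),'pca',a.round(1))
        return xy
    q(m&(Z>.107)&(Z<.114),'fin')
    xy=q(m&(Z>.073)&(Z<.082),'lidtop');print(cv2.minEnclosingCircle(xy))
    C=np.array([578.5,150]); D=np.linalg.norm(W[...,:2]*1000-C,axis=-1)
    k=m&(Z>.042)&(Z<.05)&(D>40)&(D<60)&(sat<60)&(im.min(-1)>120)
    e=q(k,'ear'); print('ear from C',np.degrees(np.arctan2(*(e.mean(0)-C)[::-1])))
s=manip.state();from scipy.spatial.transform import Rotation as Ro
print(Ro.from_quat(s['tool_rot']).as_matrix().round(3),s['clock'])
E
```

```text
top0 fin 248 z 0.1112 mean [577.8525  149.92421] rect [578.6 150.4] [14.3 43.4] 61.2 pca 150.4
top0 lidtop 1105 z 0.0778 mean [575.94464 148.70578] rect [578.5 150.2] [71.2 70.1] 0.2 pca 72.3
((579.137939453125, 150.0698699951172), 36.22209548950195)
top0 ear 88 z 0.0455 mean [605.5133  109.32905] rect [606.1 109.7] [14.6 17.7] 33.1 pca 122.2
ear from C -56.40822035452201
sc0 fin 236 z 0.1117 mean [579.7014  149.42033] rect [577.8 149.7] [14.1 44.2] 59.7 pca 150.6
sc0 lidtop 1083 z 0.0783 mean [584.4449  150.77731] rect [578.9 149.1] [71.1 69.6] 77.5 pca 86.8
((577.7607421875, 149.0373077392578), 36.386009216308594)
sc0 ear 103 z 0.0459 mean [605.4763  109.26308] rect [604.7 109.1] [14.2 18.5] 35.7 pca 126.1
ear from C -56.48715359021876
[[-0.958  0.286 -0.001]
 [ 0.286  0.958 -0.002]
 [ 0.    -0.002 -1.   ]] 0.1
```

{"api": "servo_tool", "payload": {
  "offset": [
    [-0.9, -0.5, 0],
    [-0.9, -0.5, 0],
    [-0.9, -0.5, 0],
    [-0.9, -0.5, 0],
    [-0.9, -0.5, 0],
    [-0.9, -0.5, 0],
    [-0.9, -0.5, 0],
    [-0.9, -0.5, 0],
    [-0.9, -0.5, 0],
    [-0.9, -0.5, 0]
  ],
  "turn": [0, 0, 0, 0, 0, 0, 0, 0, 0, 0],
  "grip": 0.6,
  "grip_force": 20
}}

```text
clock: 1.35
eef_pos: [0.3877, 0.3531, 0.2182]
tool_rot: [0.144, 0.99, -0.0, -0.0]
wrist_force: [1.1, 1.0, -0.4]
opening: 0.0558
grip_force: 0.0
```

{"api": "servo_tool", "payload": {
  "offset": [
    [-0.9, -0.5, 0],
    [-0.9, -0.5, 0],
    [-0.9, -0.5, 0],
    [-0.9, -0.5, 0],
    [-0.9, -0.5, 0],
    [-0.9, -0.5, 0],
    [-0.9, -0.5, 0],
    [0, 0, 0],
    [0, 0, 0],
    [0, 0, 0]
  ],
  "turn": [0, 0, 0, 0, 0, 0, 0, 0.11, 0.115, 0]
}}

```text
clock: 2.6
eef_pos: [0.5382, 0.1993, 0.2181]
tool_rot: [0.254, 0.967, -0.0, -0.0]
wrist_force: [0.2, 0.4, 0.1]
opening: 0.0557
grip_force: 0.0
```

```bash
cat > st.py <<'E'
from h import *
from scipy.spatial.transform import Rotation as Ro
def st(tgt=(.5785,.1498,.085)):
    s=manip.state();R=Ro.from_quat(s['tool_rot']).as_matrix();e=np.array(s['eef_pos'])
    print('t',s['clock'],'pos',e.round(4),'yang',np.degrees(np.arctan2(R[1,1],R[0,1])).round(2),'z',R[:,2].round(3),'F',np.round(s['wrist_force'],1),'T',np.round(s['torque'],2),'open',round(s['opening'],4),'gf',s['grip_force'],'units to tgt',(R.T@(np.array(tgt)-e)/.03).round(2))
if __name__=='__main__': st()
E
python3 st.py
```

```text
t 2.6 pos [0.5382 0.1993 0.2181] yang 60.53 z [-0.001 -0.    -1.   ] F [0.2 0.4 0.1] T [-0.03  0.    0.01] open 0.0557 gf 0.0 units to tgt [-1.98 -0.77  4.44]
```

{"api": "servo_tool", "payload": {
  "offset": [
    [-1, -0.4, 0],
    [-0.98, -0.37, 0],
    [0, 0, 0],
    [0, 0, 0]
  ],
  "turn": [0, 0, 0, 0]
}}

```text
clock: 3.1
eef_pos: [0.5783, 0.1505, 0.2183]
tool_rot: [0.254, 0.967, 0.0, -0.0]
wrist_force: [-0.4, -0.0, 0.0]
opening: 0.0557
grip_force: 0.0
```

```bash
python3 - <<'E'
from st import *
st(); im,d,p=snap('wrist','w1'); W=cloud(d,p);Z=W[...,2]
for a,b in ((.107,.115),(.073,.083)):
    k=(Z>a)&(Z<b)&(np.hypot(W[...,0]-.5785,W[...,1]-.15)<.045);xy=(W[k][:,:2]*1000).astype(np.float32)
    print(k.sum(),W[k][:,2].mean(),cv2.minAreaRect(xy),cv2.minEnclosingCircle(xy))
E
```

```text
t 3.1 pos [0.5783 0.1505 0.2183] yang 60.58 z [-0.001  0.    -1.   ] F [-0.4 -0.   0. ] T [-0.01  0.02  0.04] open 0.0557 gf 0.0 units to tgt [-0.02 -0.02  4.44]
944 0.11269162158220013 ((577.1798706054688, 149.75767517089844), (13.872729301452637, 43.14860916137695), 60.171390533447266) ((577.4229736328125, 150.02407836914062), 22.061559677124023)
3964 0.07923857336238063 ((576.9856567382812, 149.47293090820312), (70.26898193359375, 70.96876525878906), 61.73645782470703) ((577.3948974609375, 149.34671020507812), 35.94028854370117)
```

View pics/w1.png

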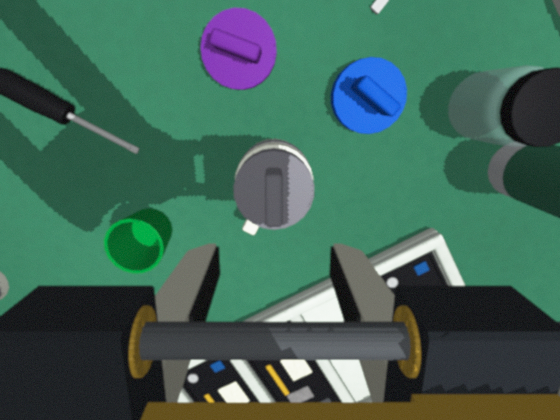

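The wrist view shows the fin at (273,195), aligned between the open fingers, with the ear at (251,228) and nothing in the way. Going down and gripping.

{"api": "servo_tool", "payload": {
  "offset": [
    [0, -0.02, 0.9],
    [0, 0, 0.9],
    [0, 0, 0.9],
    [0, 0, 0.9],
    [0, 0, 0.5],
    [0, 0, 0.34],
    [0, 0, 0],
    [0, 0, 0]
  ],
  "turn": [0, 0, 0, 0, 0, 0, 0, 0]
}}

```text
clock: 4.15
eef_pos: [0.5792, 0.1497, 0.0866]
tool_rot: [0.255, 0.967, 0.0, 0.001]
wrist_force: [0.0, 0.6, 0.1]
opening: 0.056
grip_force: 0.0
```

{"api": "servo_tool", "payload": {
  "offset": [
    [0, 0, 0],
    [0, 0, 0],
    [0, 0, 0],
    [0, 0, 0],
    [0, 0, 0],
    [0, 0, 0]
  ],
  "turn": [0, 0, 0, 0, 0, 0],
  "grip": 0,
  "grip_force": 20
}}

```text
clock: 4.9
eef_pos: [0.5785, 0.1496, 0.0854]
tool_rot: [0.255, 0.967, -0.0, -0.0]
wrist_force: [-0.8, -0.0, 0.1]
opening: 0.0137
grip_force: 20.0
```

```bash
python3 st.py
```

```text
t 4.9 pos [0.5785 0.1496 0.0854] yang 60.5 z [-0. -0. -1.] F [-0.8 -0.   0.1] T [-0.05  0.02 -0.02] open 0.0137 gf 19.994346499443054 units to tgt [0.   0.01 0.01]
```

{"api": "servo_tool", "payload": {
  "offset": [
    [0, 0, 0],
    [0, 0, 0],
    [0, 0, 0],
    [0, 0, 0],
    [0, 0, 0],
    [0, 0, 0],
    [0, 0, 0],
    [0, 0, 0]
  ],
  "turn": [-0.12, -0.13, -0.13, -0.13, -0.13, -0.12, 0, 0]
}}

```text
clock: 5.9
eef_pos: [0.5783, 0.1496, 0.0853]
tool_rot: [-0.121, 0.993, 0.0, -0.0]
wrist_force: [1.1, -0.2, -0.3]
opening: 0.0136
grip_force: 20.0
```

```bash
python3 st.py
```

```text
t 5.9 pos [0.5783 0.1496 0.0853] yang 103.9 z [-0. -0. -1.] F [ 1.1 -0.2 -0.3] T [ 0.02 -0.    0.02] open 0.0136 gf 19.99317705631256 units to tgt [-0.01  0.01  0.01]
```

Lid at about 70°. Lowering 8 mm.

{"api": "servo_tool", "payload": {
  "offset": [
    [0, 0, 0.08],
    [0, 0, 0.08],
    [0, 0, 0.08],
    [0, 0, 0.03],
    [0, 0, 0],
    [0, 0, 0]
  ],
  "turn": [0, 0, 0, 0, 0, 0]
}}

```text
clock: 6.65
eef_pos: [0.5785, 0.1496, 0.0774]
tool_rot: [-0.122, 0.992, 0.0, 0.0]
wrist_force: [-0.9, -0.3, 0.2]
opening: 0.0137
grip_force: 20.0
```

```bash
python3 - <<'E'
from st import *
st(); im,d,p=snap('scene','s2'); W=cloud(d,p);Z=W[...,2];D=np.hypot(W[...,0]-.5785,W[...,1]-.15)
k=(Z>.06)&(Z<.083)&(D<.034)&(D>.02);print(k.sum(),np.median(Z[k]))
cv2.imwrite('pics/s2c.png',cv2.resize(im[200:340,260:400],(560,560))[:,:,::-1])
E
```

```text
t 6.65 pos [0.5785 0.1496 0.0774] yang 104.05 z [ 0.  0. -1.] F [-0.9 -0.3  0.2] T [-0.01  0.2   0.01] open 0.0137 gf 19.993086755275726 units to tgt [-0.    0.01 -0.25]
631 0.07056401574326818
```

View pics/s2c.png

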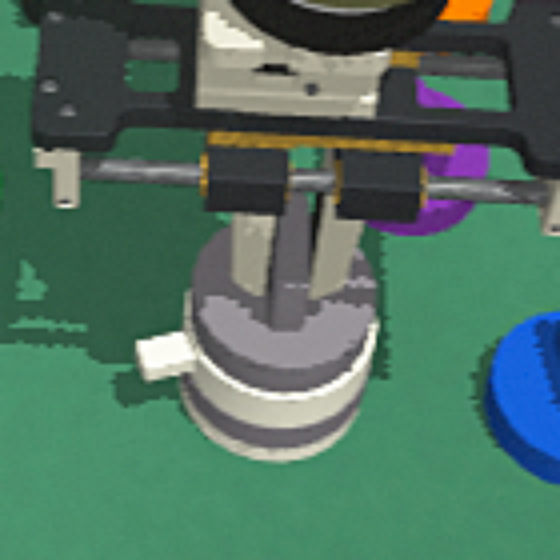

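The crop shows the lid low on the pot, its rim near the white wall at (280,390), with the fin gripped. Depth puts the lid top at 70.5 mm, so it has dropped. Now turning clockwise.

{"api": "servo_tool", "payload": {
  "offset": [
    [0, 0, 0],
    [0, 0, 0],
    [0, 0, 0],
    [0, 0, 0],
    [0, 0, 0],
    [0, 0, 0],
    [0, 0, 0],
    [0, 0, 0],
    [0, 0, 0],
    [0, 0, 0]
  ],
  "turn": [0.14, 0.15, 0.15, 0.15, 0.15, 0.15, 0.15, 0.1, 0, 0]
}}

```text
clock: 7.95
eef_pos: [0.5786, 0.1496, 0.0774]
tool_rot: [0.432, 0.902, 0.0, 0.0]
wrist_force: [-0.2, 0.5, 0.4]
opening: 0.0139
grip_force: 20.0
```

```bash
python3 st.py
```

```text
t 7.95 pos [0.5786 0.1496 0.0774] yang 38.86 z [ 0.  0. -1.] F [-0.2  0.5  0.4] T [-0.02 -0.07  0.02] open 0.0139 gf 19.994654059410095 units to tgt [ 0.01  0.   -0.25]
```

Lid at about 5°. Turning in small steps to the stop while watching the torque.

{"api": "servo_tool", "payload": {
  "offset": [
    [0, 0, 0],
    [0, 0, 0],
    [0, 0, 0],
    [0, 0, 0],
    [0, 0, 0]
  ],
  "turn": [0.03, 0.03, 0.02, 0.01, 0]
}}

```text
clock: 8.57
eef_pos: [0.5785, 0.1495, 0.0774]
tool_rot: [0.473, 0.881, 0.0, 0.0]
wrist_force: [-0.0, -1.0, 1.6]
opening: 0.014
grip_force: 20.0
```

```bash
python3 st.py
```

```text
t 8.575 pos [0.5785 0.1495 0.0774] yang 33.58 z [ 0. -0. -1.] F [-0.  -1.   1.6] T [-0.04  0.05  0.  ] open 0.014 gf 19.99230980873108 units to tgt [ 0.01  0.   -0.25]
```

{"api": "servo_tool", "payload": {
  "offset": [
    [0, 0, 0],
    [0, 0, 0],
    [0, 0, 0],
    [0, 0, 0]
  ],
  "turn": [0.02, 0.02, 0.01, 0]
}}

```text
clock: 9.07
eef_pos: [0.5784, 0.1495, 0.0774]
tool_rot: [0.495, 0.869, -0.0, 0.0]
wrist_force: [-2.2, -1.5, 3.0]
opening: 0.0138
grip_force: 20.5
```

```bash
python3 st.py
```

```text
t 9.075 pos [0.5784 0.1495 0.0774] yang 30.72 z [-0. -0. -1.] F [-2.2 -1.5  3. ] T [-0.34  0.23  0.46] open 0.0138 gf 20.46187788248062 units to tgt [ 0.01  0.01 -0.25]
```

The moment has risen to 0.46 N m, so the stop is reached. Letting go.

{"api": "servo_tool", "payload": {
  "offset": [
    [0, 0, 0],
    [0, 0, 0],
    [0, 0, 0],
    [0, 0, 0],
    [0, 0, 0]
  ],
  "turn": [0, 0, 0, 0, 0],
  "grip": 0.5
}}

```text
clock: 9.7
eef_pos: [0.5785, 0.1496, 0.0773]
tool_rot: [0.495, 0.869, 0.0, -0.0]
wrist_force: [-0.4, 0.2, -0.6]
opening: 0.0465
grip_force: 0.0
```

{"api": "servo_tool", "payload": {
  "offset": [
    [0, 0, -0.4],
    [0, 0, -0.8],
    [0, 0, -0.9],
    [0, 0, -0.9],
    [0, 0, -0.9],
    [-0.9, 0, 0],
    [-0.9, 0, 0],
    [-0.9, 0, 0],
    [0, 0, 0],
    [0, 0, 0]
  ],
  "turn": [0, 0, 0, 0, 0, 0, 0, 0, 0, 0]
}}

```text
clock: 10.95
eef_pos: [0.6197, 0.0804, 0.1948]
tool_rot: [0.495, 0.869, 0.0, -0.0]
wrist_force: [-0.3, -0.4, -0.6]
opening: 0.0464
grip_force: 0.0
```

```bash
python3 - <<'E'
from st import *
st(); V=[]
for n in ('scene','top','wrist'):
    im,d,p=snap(n,n+'3'); W=cloud(d,p);Z=W[...,2];D=np.hypot(W[...,0]-.5785,W[...,1]-.15); i=im.astype(int)
    k=(Z>.098)&(Z<.108)&(D<.03);xy=(W[k][:,:2]*1000).astype(np.float32)
    if k.sum()>20:
        c=xy-xy.mean(0);v=np.linalg.eigh(c.T@c)[1];print(n,'fin',k.sum(),Z[k].mean(),cv2.minAreaRect(xy),np.degrees(np.arctan2(v[1,1],v[0,1]))%180)
    k=(Z>.062)&(Z<.083)&(D<.034)&(D>.015);print(n,'lidtop',np.median(Z[k]),k.sum())
    k=(Z>.042)&(Z<.05)&(D>.04)&(D<.06)&(i.min(-1)>120)&(i.max(-1)-i.min(-1)<60);xy=W[k][:,:2].mean(0)-[.5785,.1498];print('ear',k.sum(),np.degrees(np.arctan2(xy[1],xy[0])))
    V.append(im)
cv2.imwrite('pics/end.png',np.hstack([cv2.resize(V[0][220:330,275:385],(400,400)),cv2.resize(V[1][90:190,150:250],(400,400))])[:,:,::-1])
E
```

```text
t 10.95 pos [0.6197 0.0804 0.1948] yang 30.7 z [ 0.  0. -1.] F [-0.3 -0.4 -0.6] T [-0.07  0.03 -0.02] open 0.0464 gf 0.0 units to tgt [2.69 0.   3.66]
scene fin 268 0.10350702046008146 ((578.331298828125, 149.6087188720703), (14.22340202331543, 43.268978118896484), 34.554351806640625) 123.885025
scene lidtop 0.07059437075363861 765
ear 99 -56.79660341779543
top lidtop nan 0
ear 0 nan
wrist fin 1313 0.1046841483947164 ((577.900390625, 149.26583862304688), (13.9884614944458, 43.764076232910156), 34.004825592041016) 124.01996
wrist lidtop 0.07108665416836407 4518
ear 323 -57.706300363709836
  return _methods._mean(a, axis=axis, dtype=dtype,
  ret = ret.dtype.type(ret / rcount)
<stdin>:9: RuntimeWarning: Mean of empty slice.
  ret = um.true_divide(
```

View pics/end.png

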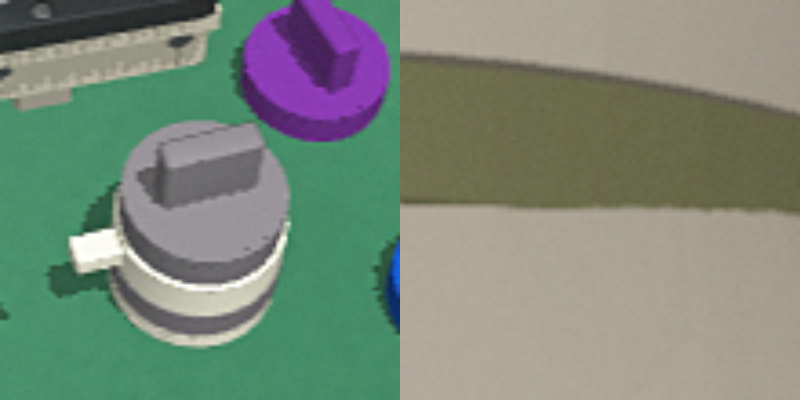

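The left half shows the lid low on the pot with its fin in line with the ear at (95,250); the top view is blocked by the arm. The fin measures −56.0° and the ear about −56.5°. The lid top is at 70.6 mm, so the lid is down, and the gripper is clear.

```bash
python3 -c "
from bench import ticket;print(ticket.finish_job())"
```

```text
the job is handed in; nothing more can be done
None
```

The lid dropped into its thread and is turned clockwise to its stop, with the fin within about 1–2° of the ear; I let go, moved clear and handed the job in at about 11 s, and never went near the slim jar.

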